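# Clamp a whetstone in its quick-release holder

### The job

Clamp the whetstone in its holder ready for sharpening: press the quick-release lever down and, keeping it pressed, slide the jaw carriage away from you until the stone is pushed square against the fixed stop, then let the lever come up so the rack catches. Then turn the knob clockwise until the stone is clamped hand-tight, but do not force it or the stone will crack; let go and leave everything else standing where it is.

Things in the scene. Friction and masses are not known exactly. Their poses are not given: they have to be found in the camera images.
- holder: Metal stone holder fixed to the worktop: flat aluminium bed 270 x 84 mm, top 14 mm high, with a channel of steel cross rods (rack, 5 mm pitch) along its middle. Origin: centre of the underside; z up; x runs along the bed towards the fixed stop at the end far from the robot.
- stop_face (a point): Middle of the rubber face of the fixed stop (upright bar across the bed's far end, 34 mm high); face looks along the holder's -x; 117 mm from the holder's origin, 24 mm above the worktop.
- stone: Loose two-layer grey whetstone, 62 x 150 x 26 mm, about 0.4 to 0.8 kg, lying across the bed between moving jaw and stop, a little askew and 7 to 20 mm short of the stop at first. Origin: centre of its underside; x is its 62 mm width (towards the stop), y its length, z up.
- jaw: Moving jaw, an aluminium bar 66 mm wide, 34 mm high at the top, with a rubber face, at the front of the carriage. Origin: below the middle of its rubber face, at worktop level; x as the holder's. It rides with the carriage and is driven out of it by the screw, 2.5 mm per radian of the knob, at most 12 mm.
- jaw_face (a point): Middle of the moving jaw's rubber face, 24 mm above the worktop.
- carriage (a joint): Carriage (with jaw, housing, knob, lever) along holder x, 0 to 0.075 m, growing towards the stop; jaw face at holder x = -0.005 + this + 0.0025 x knob angle. The rack locks it unless the lever is pressed; then it slides with 1 N friction, plus 3 to 8 N when pushing the stone. When the lever comes up the pawl drops between two rods, which may shift the carriage up to 4 mm.
- lever (a joint): Quick-release lever angle in rad: 0 up (sprung, pawl in the rack), stop at 0.34 fully down. The pawl is clear of the rods from about 0.23; slide with 0.27 or more. Pressing takes 2 N to start, about 7 N fully down. If the pawl lands on a rod the lever at first stays part-way (up to 0.22); tightening the knob then pushes the carriage back until the pawl clicks in.
- paddle (a point): Middle of the top of the steel lever's paddle, a ribbed plate 44 mm (along x) by 40 mm wide, on the robot side of the housing; about 42 mm above the worktop at rest, 12 mm lower when fully down. Free room above it. The pivot is 40 mm farther along holder x, 9 mm above the worktop.
- push_face (a point): Point on the flat rear face of the carriage's grey housing (56 mm wide, from 16 to 46 mm above the worktop, looking along the holder's -x), 38 mm above the worktop, 24 mm ahead of the paddle point. Closed fingertips pressing the paddle can push the carriage by this face.
- knob_top (a point): Centre of the top of the round black knob on the housing: 43 mm across its ribs, 22 mm high, top 76 mm and underside 54 mm above the worktop, vertical axis; housing top at 46 mm (52 mm round the stem). Jaws and stone are lower than 41 mm. Friction acts either way when the knob stands still, so compare torques only while turning or after equal turns.
- knob (a joint): Knob angle in rad, 0 to 4.8, at first 0 to 1.2, growing clockwise seen from above (tightens). It turns freely against 0.18 N m of friction, which also holds it where left (up to 72 N of clamping), and takes 0.0025 N m more per newton of clamping: hand-tight (about 60 N) is a rise of about 0.15 N m over free turning; a rise of 0.3 (120 N) cracks the stone. 60 N comes about 0.4 rad after contact.
- spice_box: Round whitish spice tin, 62 mm wide, 25 mm high, near the worktop's front edge; bystander. Origin: centre of its underside.
- timer: Round dark kitchen timer, 60 mm wide, 25 mm high, near the worktop's front edge; bystander. Origin: centre of its underside.
- teaspoon: Teaspoon with a black handle, 137 mm long, near the worktop's front edge; bystander. Origin: centre of its underside.

How it is judged:
By the outcome, as a careful person would: the job done as asked, in the order asked, and still so for the second after the job is handed in, with the robot touching nothing.
It also fails if it takes over 58 s, if anything falls off the work surface, if the arm or the gripper's body presses on something with over 40 N, if the wrist force passes 120 N, or if a joint passes its speed limit or range.

### The arm

A 6-joint arm with a two-finger parallel gripper is mounted at the origin on a cart in front of the work surface, level with it; the furniture and walls round the work are solid. World frame = base frame: x ahead of the robot, y to its left, z up, the work surface at z = 0. Lengths are in m, angles in degrees, forces in N, time in s.
With the tool pointing down it reaches from about 0.3 to 0.75 m from the base axis. Payload 8.5 kg.
Tool frame: the origin (TCP) lies on the centre line of the jaws, within the pads' length; the fingertips stand 25 mm ahead of it and the grasp point (between the pads) lies 6 mm ahead of it; z points along the fingers, y is the line along which they close (so a half turn about z gives the same grasp; the last joint's range is limited). The gripper opens to 85 mm and grips with 20 to 120 N. Pads are 22 mm wide; open, the fingers measure 114 mm over their backs; the gripper's body (76 mm by 85 mm) begins 54 mm behind the grasp point. The pads swing forward as they close: fully open they stand 13 mm farther back than shut.
Start: joints at [-86.477, 21.807, 74.336, -0, 83.858, -12.336], TCP at [0.15, -0.529, 0.256] pointing down, gripper open.
Joint ranges: [-178.18, 178.18], [-50.72, 133.34], [12.68, 142.11], [-81.47, 261.47], [9.98, 163.14], [-165.26, 165.26]. Speed limits (degrees/s): [136.94, 136.94, 180, 180, 180, 180].

### API

Orientations are given as a 3x3 rotation matrix whose columns are the frame's x, y, z axes.
In Python, from rig import telemetry, optics, env gives the robot as it stands.
- The arm moves only by the tool send_rows, never from a script. Its argument "deltas" is a list that holds one entry, the list of rows, each a list of 7 numbers: the shift along the tool's x, y, z in m, then the turn, a rotation vector about the tool's x, y, z in rad, then the opening, from -1 (shut) to 1 (fully open), so that 0 is half open. In form: [[[x, y, z, ax, ay, az, grip], ...]]. A call has 1 to 12 rows; each row shifts and turns the commanded pose from where the row before left it, along the tool's axes as they then stand; what a row does not reach is not made up. A row lasts 1/8 s, in which the tool goes at most 62.5 mm and 10.7 degrees, less where a joint would pass 70% of its speed; a pose out of reach is approached as far as the arm can. A call is refused whole if a number of a shift passes 0.0625 or a number of a turn 0.188, either way. A call with a gripper value outside its range is refused whole. The fingers move at their own pace and stop on an object; "squeeze" is the grip in N (left out, the last holds). Time passes only in rows, so rows that do not move let the fingers close. It gives the time, the measured TCP pose, the force, the opening and the grip force at its end, in the units of the state.
- telemetry.observe(): the state, without advancing time (a new reading comes with each control period).
- optics.get_image(name): name is "scene" or "top"; returns a dict with "image" (384x512x3 uint8, red, green, blue), "range_z" (384x512 float32, m along the optical axis (not along the pixel's ray), 0 where there is no reading), "K" (3x3 intrinsics, pixels), "rvec" (rotation vector, rad) and "tvec" (3), from world to camera coordinates, as OpenCV has them. Camera axes: x right, y down, z forward; pixel columns grow to the right and rows downward; lengths in m; the calibration is good to about 2 mm. A picture is of the moment at which its call begins.
- env.close_job(): hands the job in; it is judged then, once.
The state is a dict: "time_s": time; "q": joint angles; "qvel": joint speeds; "joint_efforts": joint torques, N m; "position": TCP position; "tool_rot": TCP orientation; "ft_force": force on the tool from outside, world axes, zero at the start; "wrist_torque": the same for the moment, N m; "grip_width": finger opening in m; "gripper_force": force on a finger pad.
Only numpy, scipy, OpenCV 4.12 (cv2) and the standard library are available. Lean on these libraries where they do the work, as an engineer would, in place of code of your own. Each camera call takes 0.05 s, during which the arm holds its last target. There are 200 camera calls.

## Working session

There is one attempt and no reset: what is moved stays moved. The work goes in short steps, Python scripts to look and compute and a tool call to move; the robot and the scene stay as the last step left them, time stands still between calls to the robot, and variables do not carry over. Pictures are saved under pics/ and viewed, at most 10 in all, crops included, and the job is handed in when it is done.

Besides the shell and the picture viewer there is one more tool, called after "Call:" by a JSON object that holds its "fn" and its "kwargs". send_rows: Moves the arm, as the interface text tells. Its arguments: {"type":"object","properties":{"deltas":{"type":"array"},"squeeze":{"type":"number"}},"required":["deltas"]}

```bash
mkdir -p pics
cat > h.py <<'E'
import numpy as np,cv2
from rig import telemetry,optics,env
def get(n):
    d=optics.get_image(n);R=cv2.Rodrigues(np.array(d['rvec'],float))[0];t=np.array(d['tvec'],float).ravel()
    return d,R,t
def pw(d,R,t,u,v,z=None):
    K=np.array(d['K']);r=np.linalg.inv(K)@[u,v,1.]
    if z is None: s=d['range_z'][int(round(v)),int(round(u))]
    else:
        c=-R.T@t; s=(z-c[2])/(R.T@r)[2]
    return R.T@(r*s-t)
E
python3 - <<'E'
from h import *
for n in('scene','top'):
    d,R,t=get(n);cv2.imwrite(f'pics/{n}0.png',cv2.resize(d['image'][:,:,::-1],(800,600),interpolation=cv2.INTER_CUBIC));np.savez(f'{n}0.npz',**d)
    print(n,-R.T@t,R.round(2).tolist(),d['K'])
s=telemetry.observe();print(s)
E
```

```text
scene [-0.16706631  0.44199275  0.705449  ] [[-0.56, -0.83, -0.02], [-0.47, 0.34, -0.81], [0.68, -0.45, -0.58]] [[354.37301087   0.         252.1097599 ]
 [  0.         354.37301087 188.46421305]
 [  0.           0.           1.        ]]
top [ 0.16349583 -0.07132044  1.53530983] [[0.13, -0.99, -0.0], [-0.96, -0.12, -0.27], [0.27, 0.04, -0.96]] [[427.87244059   0.         256.37609797]
 [  0.         427.87244059 193.50150213]
 [  0.           0.           1.        ]]
{'time_s': 0.1, 'q': array([-8.64753447e+01,  2.18366582e+01,  7.43782292e+01,  1.48966876e-03,
        8.38566841e+01, -1.23347311e+01]), 'qvel': array([ 0.11780281, -0.05568581, -0.07126253, -0.02021974, -0.0075544 ,
       -0.09522967]), 'joint_efforts': array([ 4.76520669e-03, -4.49216688e+01, -2.31654847e+01, -1.59831598e-04,
        3.69979301e-03, -3.56913432e-06]), 'position': array([ 0.15030225, -0.52883806,  0.25579076]), 'tool_rot': array([[ 9.61936034e-01,  2.73274704e-01, -5.09943296e-05],
       [ 2.73274553e-01, -9.61935268e-01,  1.24838363e-03],
       [ 2.92098423e-04, -1.21480065e-03, -9.99999219e-01]]), 'ft_force': array([ 0.38813316,  0.41132797, -0.02689303]), 'wrist_torque': array([ 0.01779109, -0.01787217, -0.00261783]), 'gripper_force': 0.0, 'grip_width': 0.08546660732042631}
```

View pics/scene0.png

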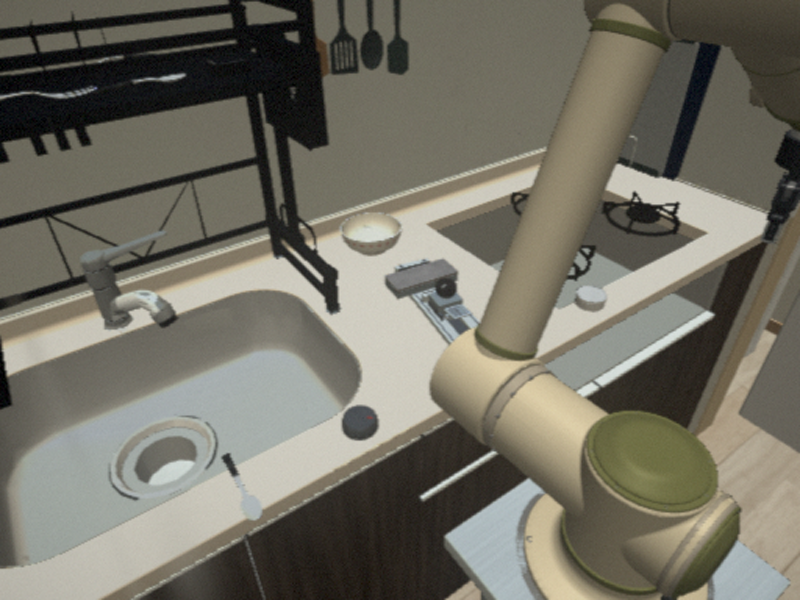

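View pics/top0.png

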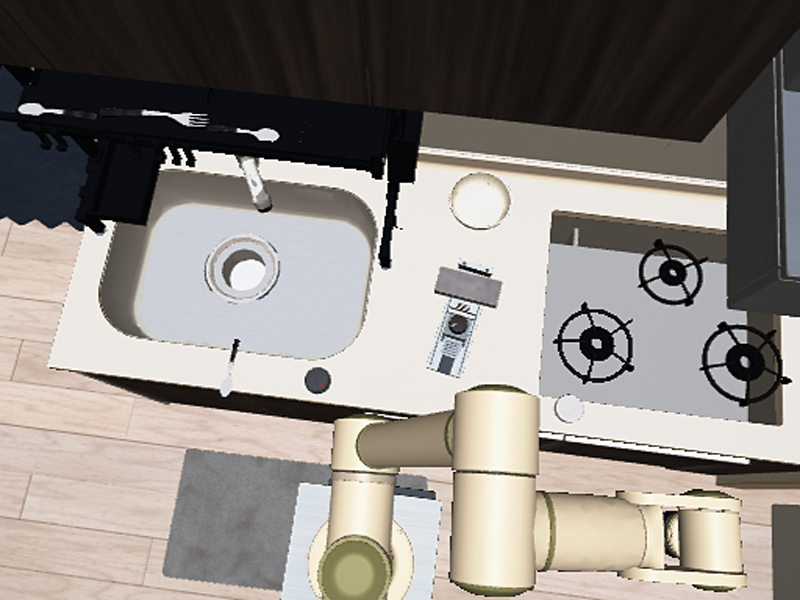

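The holder lies at about (460,320) in the top view, with the knob at about (458,325), the stone at (468,286) and the stop at (475,266). I'll enlarge that area.

Run:
```python
import numpy as np,cv2
d=np.load('top0.npz');i=d['image'][160:250,260:335,::-1]
cv2.imwrite('pics/c1.png',cv2.resize(i,None,fx=6.6,fy=6.6,interpolation=cv2.INTER_CUBIC))
d=np.load('scene0.npz');i=d['image'][155:225,235:325,::-1]
cv2.imwrite('pics/c2.png',cv2.resize(i,None,fx=8,fy=8,interpolation=cv2.INTER_CUBIC))
```

```text
(no output)
```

View pics/c1.png

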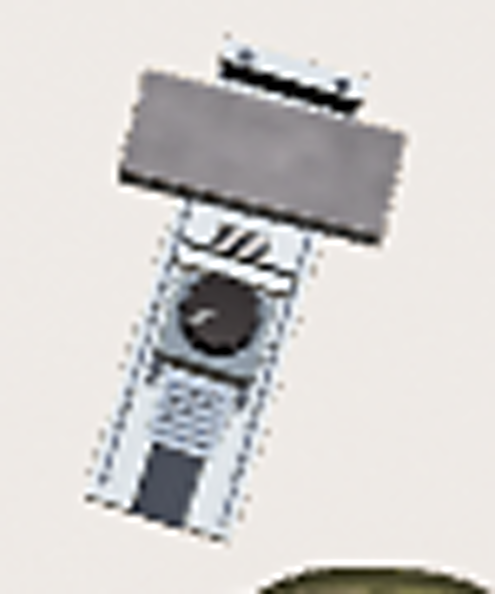

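View pics/c2.png

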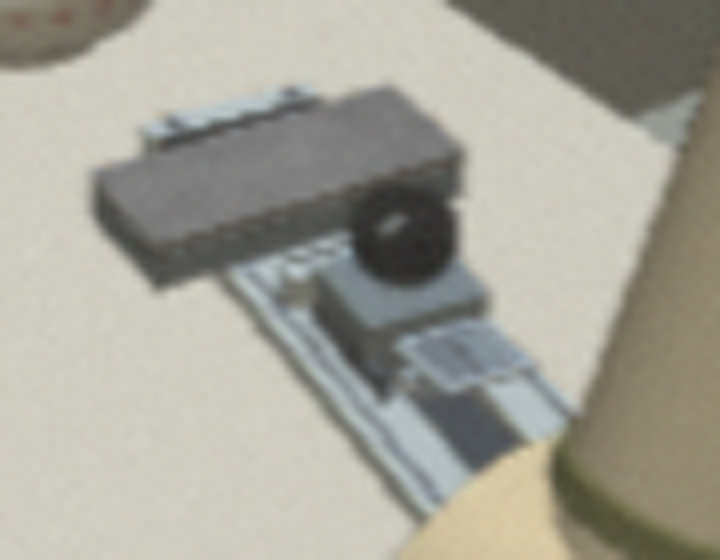

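Run:
```python
import numpy as np,cv2
from h import pw
def L(n,pts,f,o):
    d=np.load(n+'0.npz');R=cv2.Rodrigues(d['rvec'])[0];t=d['tvec'].ravel()
    for k,(x,y,z) in pts.items():
        u=(x+.5)/f-.5+o[0];v=(y+.5)/f-.5+o[1];print(n,k,pw(d,R,t,u,v,z).round(4),pw(d,R,t,u,v).round(4))
L('top',dict(knob=(220,313,.076),bedNL=(88,497,.014),bedNR=(228,542,.014),bedL2=(178,215,.014),bedR2=(318,240,.014),
 stopL=(222,62,.034),stopR=(358,99,.034),stopBL=(228,38,.034),stopBR=(368,74,.034),stFL=(120,170,.04),stFR=(380,238,.04),stBL=(143,72,.04),stBR=(407,133,.04),pad=(190,412,.042),
 padN1=(150,440,.042),padN2=(212,458,.042),hsL=(155,355,.046),hsR=(252,383,.046)),6.6,(260,160))
L('scene',dict(knob=(405,222,.076),padL=(398,342,.042),padF=(488,322,.042),padR=(535,368,.042),padN=(447,390,.042),stopL=(150,135,.034),stopR=(300,90,.034)),8,(235,155))
```

```text
top knob [ 0.5353 -0.1493  0.076 ] [ 0.5345 -0.1491  0.0794]
top bedNL [ 0.4394 -0.0922  0.014 ] [ 0.4402 -0.0923  0.0095]
top bedNR [ 0.4246 -0.1704  0.014 ] [ 0.4284 -0.1718 -0.0082]
top bedL2 [ 0.6043 -0.1233  0.014 ] [ 0.6035 -0.1232  0.0168]
top bedR2 [ 0.5999 -0.2024  0.014 ] [ 0.5998 -0.2024  0.0141]
top stopL [ 0.6903 -0.1374  0.034 ] [ 0.6941 -0.1378  0.0234]
top stopR [ 0.6783 -0.215   0.034 ] [ 0.6794 -0.2153  0.0307]
top stopBL [ 0.7049 -0.1392  0.034 ] [ 0.7158 -0.1406  0.0038]
top stopBR [ 0.6937 -0.2192  0.034 ] [ 0.7067 -0.2228 -0.0028]
top stFL [ 0.6184 -0.0878  0.04  ] [ 0.6202 -0.0879  0.0339]
top stFR [ 0.5979 -0.2338  0.04  ] [ 0.6008 -0.2349  0.03  ]
top stBL [ 0.6767 -0.094   0.04  ] [ 0.6892 -0.0945  0.0036]
top stBR [ 0.66   -0.2432  0.04  ] [ 0.6576 -0.2424  0.0471]
top pad [ 0.4873 -0.1409  0.042 ] [ 0.4863 -0.1406  0.0469]
top padN1 [ 0.4693 -0.1212  0.042 ] [ 0.4685 -0.1211  0.0458]
top padN2 [ 0.4638 -0.1553  0.042 ] [ 0.4631 -0.1551  0.0458]
top hsL [ 0.5153 -0.1185  0.046 ] [ 0.5206 -0.1192  0.0232]
top hsR [ 0.5066 -0.1721  0.046 ] [ 0.5123 -0.1738  0.0213]
scene knob [ 0.5291 -0.1463  0.076 ] [ 0.5283 -0.1456  0.0767]
scene padL [ 0.5046 -0.1248  0.042 ] [ 0.5129 -0.1319  0.0338]
scene padF [ 0.4943 -0.1614  0.042 ] [ 0.4987 -0.1654  0.0376]
scene padR [ 0.4614 -0.157   0.042 ] [ 0.4587 -0.1544  0.0448]
scene padN [ 0.4703 -0.1211  0.042 ] [ 0.4714 -0.122   0.0409]
scene stopL [ 0.6921 -0.1373  0.034 ] [ 0.6953 -0.1395  0.0315]
scene stopR [ 0.6833 -0.2123  0.034 ] [ 0.6796 -0.2094  0.037 ]
```

Call:
{"fn": "send_rows", "kwargs": {"deltas": [[[0.0364,-0.0232,0,0,0,0,-1],[0.0364,-0.0232,0,0,0,0,-1],[0.0364,-0.0232,0,0,0,0,-1],[0.0364,-0.0232,0,0,0,0,-1],[0.0364,-0.0232,0,0,0,0,-1],[0.0364,-0.0232,0,0,0,0,-1],[0.0364,-0.0232,0,0,0,0,-1],[0.0364,-0.0232,0,0,0,0,-1],[0.0364,-0.0232,0,0,0,0,-1],[0.0364,-0.0232,0,0,0,0,-1],[0.0364,-0.0232,0,0,0,0,-1],[0.0364,-0.0232,0,0,0,0,-1]]]}}

```text
time_s: 1.6
position: [0.4951, -0.1406, 0.2561]
tool_rot: [[0.962, 0.273, -0.001], [0.273, -0.962, 0.0], [-0.0, -0.0, -1.0]]
ft_force: [0.7, 0.2, -0.1]
grip_width: -0.0004
gripper_force: 0.0
```

Call:
{"fn": "send_rows", "kwargs": {"deltas": [[[0,0,0.01,0,0,-0.18,-1],[0,0,0.01,0,0,-0.18,-1],[0,0,0.01,0,0,-0.18,-1],[0,0,0.01,0,0,-0.18,-1],[0,0,0.01,0,0,-0.18,-1],[0,0,0.01,0,0,-0.18,-1],[0,0,0.01,0,0,-0.18,-1],[0,0,0.01,0,0,-0.18,-1],[0,0,0.01,0,0,-0.18,-1],[0,0,0.01,0,0,-0.18,-1]]]}}

```text
time_s: 2.85
position: [0.4943, -0.1418, 0.1557]
tool_rot: [[-0.49, 0.872, -0.001], [0.872, 0.49, 0.0], [0.001, -0.0, -1.0]]
ft_force: [0.5, 0.1, 0.2]
grip_width: 0.0002
gripper_force: 0.0
```

Call:
{"fn": "send_rows", "kwargs": {"deltas": [[[0,0,0.01,0,0,-0.18,-1],[0,0,0.01,0,0,-0.18,-1],[0,0,0.01,0,0,-0.18,-1],[0,0,0.01,0,0,-0.18,-1],[0,0,0.01,0,0,-0.168,-1],[0,0,0,0,0,0,-1]]]}}

```text
time_s: 3.6
position: [0.494, -0.1417, 0.1056]
tool_rot: [[-0.984, 0.177, -0.002], [0.177, 0.984, 0.001], [0.002, 0.001, -1.0]]
ft_force: [-0.3, -0.6, 0.0]
grip_width: 0.0001
gripper_force: 0.0
```

Run:
```python
from h import *
a,_,_=get('scene');b,_,_=get('top')
A=cv2.resize(a['image'][135:225,235:335,::-1],None,fx=5,fy=5,interpolation=cv2.INTER_CUBIC)
B=cv2.resize(b['image'][160:250,260:320,::-1],None,fx=5,fy=5,interpolation=cv2.INTER_CUBIC)
cv2.imwrite('pics/d1.png',np.hstack([A,B]))
```

```text
(no output)
```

View pics/d1.png

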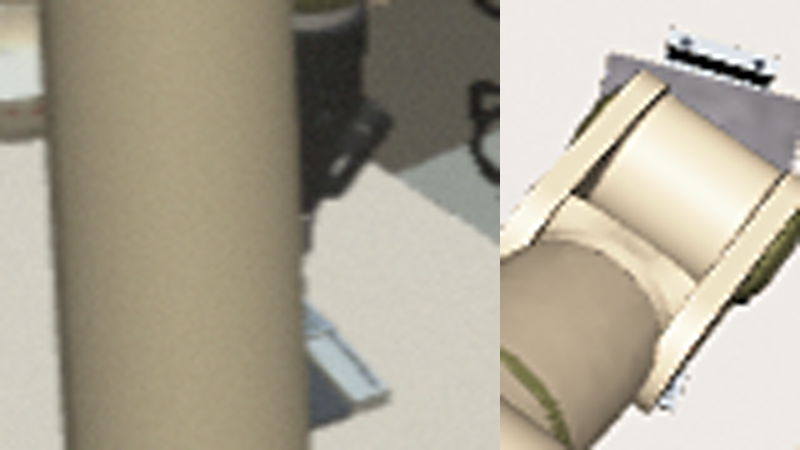

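The arm hides the fingertips in both views (scene: arm over columns 50–300; top: wrist over the holder), so I'll go by force.

Call:
{"fn": "send_rows", "kwargs": {"deltas": [[[0,0,0.018,0,0,0,-1],[0,0,0.016,0,0,0,-1],[0,0,0,0,0,0,-1]]]}}

```text
time_s: 4.08
position: [0.4941, -0.1418, 0.072]
tool_rot: [[-0.984, 0.178, -0.001], [0.178, 0.984, 0.001], [0.001, 0.0, -1.0]]
ft_force: [0.1, -0.6, 0.4]
grip_width: -0.0005
gripper_force: 0.0
```

Call:
{"fn": "send_rows", "kwargs": {"deltas": [[[0,0,0.004,0,0,0,-1],[0,0,0.003,0,0,0,-1],[0,0,0,0,0,0,-1]]]}}

```text
time_s: 4.45
position: [0.4944, -0.1419, 0.0656]
tool_rot: [[-0.984, 0.176, 0.0], [0.176, 0.984, -0.0], [-0.0, -0.0, -1.0]]
ft_force: [-0.9, 1.1, 2.1]
grip_width: -0.0001
gripper_force: 1.1
```

Call:
{"fn": "send_rows", "kwargs": {"deltas": [[[0,0,0.003,0,0,0,-1],[0,0,0,0,0,0,-1]]]}}

```text
time_s: 4.7
position: [0.4941, -0.1418, 0.0624]
tool_rot: [[-0.984, 0.176, -0.001], [0.176, 0.984, 0.0], [0.001, -0.0, -1.0]]
ft_force: [-2.5, -0.4, 3.8]
grip_width: 0.0001
gripper_force: 2.0
```

Call:
{"fn": "send_rows", "kwargs": {"deltas": [[[0,0,0.003,0,0,0,-1],[0,0,0.002,0,0,0,-1],[0,0,0,0,0,0,-1]]]}}

```text
time_s: 5.08
position: [0.4949, -0.142, 0.0577]
tool_rot: [[-0.984, 0.176, 0.002], [0.176, 0.984, -0.001], [-0.002, -0.0, -1.0]]
ft_force: [-1.5, 0.8, 6.5]
grip_width: 0.0006
gripper_force: 3.2
```

Call:
{"fn": "send_rows", "kwargs": {"deltas": [[[0,0,0.002,0,0,0,-1],[0,0,0,0,0,0,-1]]]}}

```text
time_s: 5.32
position: [0.4951, -0.142, 0.0558]
tool_rot: [[-0.984, 0.176, 0.002], [0.176, 0.984, -0.001], [-0.002, -0.0, -1.0]]
ft_force: [0.1, 0.9, 6.2]
grip_width: -0.0
gripper_force: 3.2
```

Call:
{"fn": "send_rows", "kwargs": {"deltas": [[[0,0,0.0015,0,0,0,-1],[0,0,0,0,0,0,-1],[0,0,0,0,0,0,-1]]]}}

```text
time_s: 5.7
position: [0.4954, -0.1421, 0.0548]
tool_rot: [[-0.984, 0.176, 0.003], [0.176, 0.984, -0.001], [-0.003, -0.001, -1.0]]
ft_force: [0.4, 1.4, 10.2]
grip_width: 0.0
gripper_force: 5.0
```

Call:
{"fn": "send_rows", "kwargs": {"deltas": [[[-0.002,0,0,0,0,0,-1],[-0.002,0,0,0,0,0,-1],[-0.001,0,0,0,0,0,-1],[0,0,0,0,0,0,-1]]]}}

```text
time_s: 6.2
position: [0.5004, -0.143, 0.0549]
tool_rot: [[-0.984, 0.176, 0.003], [0.176, 0.984, -0.001], [-0.003, -0.001, -1.0]]
ft_force: [-0.2, 1.1, 9.9]
grip_width: -0.0002
gripper_force: 4.8
```

Call:
{"fn": "send_rows", "kwargs": {"deltas": [[[-0.002,0,0,0,0,0,-1],[-0.002,0,0,0,0,0,-1],[-0.002,0,0,0,0,0,-1]]]}}

```text
time_s: 6.58
position: [0.5062, -0.1441, 0.0548]
tool_rot: [[-0.984, 0.176, 0.003], [0.176, 0.984, -0.001], [-0.003, -0.001, -1.0]]
ft_force: [-0.8, 2.3, 10.1]
grip_width: -0.0
gripper_force: 5.1
```

Call:
{"fn": "send_rows", "kwargs": {"deltas": [[[-0.002,0,0,0,0,0,-1],[-0.002,0,0,0,0,0,-1],[-0.002,0,0,0,0,0,-1]]]}}

```text
time_s: 6.95
position: [0.5121, -0.1451, 0.0548]
tool_rot: [[-0.984, 0.176, 0.003], [0.176, 0.984, -0.001], [-0.003, -0.001, -1.0]]
ft_force: [-0.8, 2.3, 10.1]
grip_width: -0.0001
gripper_force: 5.0
```

Call:
{"fn": "send_rows", "kwargs": {"deltas": [[[-0.002,0,0,0,0,0,-1],[-0.002,0,0,0,0,0,-1],[-0.002,0,0,0,0,0,-1],[-0.002,0,0,0,0,0,-1]]]}}

```text
time_s: 7.45
position: [0.5196, -0.1465, 0.0548]
tool_rot: [[-0.984, 0.176, 0.002], [0.176, 0.984, -0.001], [-0.002, -0.001, -1.0]]
ft_force: [-3.6, 0.5, 10.9]
grip_width: 0.0002
gripper_force: 5.8
```

Call:
{"fn": "send_rows", "kwargs": {"deltas": [[[-0.002,0,0,0,0,0,-1],[-0.002,0,0,0,0,0,-1],[-0.002,0,0,0,0,0,-1],[-0.002,0,0,0,0,0,-1]]]}}

```text
time_s: 7.95
position: [0.5273, -0.1479, 0.0548]
tool_rot: [[-0.984, 0.176, 0.001], [0.176, 0.984, -0.001], [-0.002, -0.001, -1.0]]
ft_force: [-3.8, 0.8, 11.4]
grip_width: 0.0003
gripper_force: 5.9
```

Call:
{"fn": "send_rows", "kwargs": {"deltas": [[[-0.0015,0,0,0,0,0,-1],[-0.0015,0,0,0,0,0,-1],[-0.001,0,0,0,0,0,-1]]]}}

```text
time_s: 8.32
position: [0.5294, -0.1482, 0.0547]
tool_rot: [[-0.984, 0.176, -0.003], [0.176, 0.984, 0.0], [0.003, -0.0, -1.0]]
ft_force: [-13.8, 0.5, 18.6]
grip_width: -0.0002
gripper_force: 10.3
```

Call:
{"fn": "send_rows", "kwargs": {"deltas": [[[-0.0015,0,0,0,0,0,-1],[-0.0015,0,0,0,0,0,-1],[-0.001,0,0,0,0,0,-1]]]}}

```text
time_s: 8.7
position: [0.53, -0.1482, 0.0545]
tool_rot: [[-0.985, 0.175, -0.012], [0.175, 0.985, 0.002], [0.012, 0.0, -1.0]]
ft_force: [-29.8, 0.3, 28.6]
grip_width: -0.0001
gripper_force: 16.8
```

Run:
```python
from h import *
a,_,_=get('scene');b,_,_=get('top')
A=cv2.resize(a['image'][135:225,235:335,::-1],None,fx=5,fy=5,interpolation=cv2.INTER_CUBIC)
B=cv2.resize(b['image'][160:250,260:320,::-1],None,fx=5,fy=5,interpolation=cv2.INTER_CUBIC)
cv2.imwrite('pics/d2.png',np.hstack([A,B]));print(telemetry.observe()['ft_force'])
```

```text
[-27.00585718   0.90827466  26.66621698]
```

View pics/d2.png

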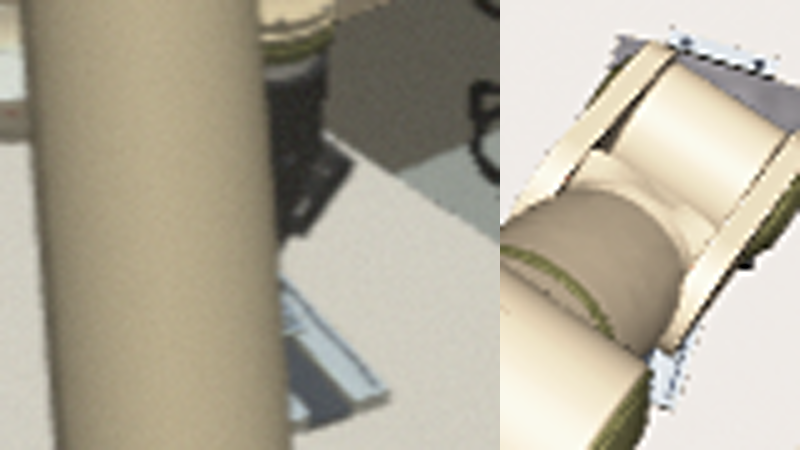

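The stone's top edge now meets the stop squarely along its whole width (around (670–790, 40–75)) and the rubber strip is hidden. I'll ease the push and let the lever up.

Call:
{"fn": "send_rows", "kwargs": {"deltas": [[[0.003,0,0,0,0,0,-1],[0,0,0,0,0,0,-1]]]}}

```text
time_s: 9.05
position: [0.5295, -0.1482, 0.0547]
tool_rot: [[-0.984, 0.176, -0.005], [0.176, 0.984, 0.001], [0.005, -0.0, -1.0]]
ft_force: [-15.6, 1.2, 19.2]
grip_width: 0.0001
gripper_force: 10.9
```

Call:
{"fn": "send_rows", "kwargs": {"deltas": [[[0,0,-0.003,0,0,0,-1],[0,0,-0.003,0,0,0,-1],[0,0,-0.003,0,0,0,-1],[0,0,-0.003,0,0,0,-1],[0,0,-0.002,0,0,0,-1],[0,0,0,0,0,0,-1]]]}}

```text
time_s: 9.8
position: [0.5316, -0.1484, 0.0677]
tool_rot: [[-0.984, 0.176, -0.001], [0.176, 0.984, 0.0], [0.001, 0.0, -1.0]]
ft_force: [0.4, 0.7, -0.8]
grip_width: -0.0002
gripper_force: 0.0
```

Call:
{"fn": "send_rows", "kwargs": {"deltas": [[[0.004,0,-0.001,0,0,0,-1],[0.006,0,-0.002,0,0,0,-1],[0.006,0,-0.006,0,0,0,-1],[0,0,-0.02,0,0,0,-1],[0,0,-0.04,0,0,0,1],[0,0,-0.04,0,0,0,1],[0,0,-0.02,0,0,0,1]]]}}

```text
time_s: 10.68
position: [0.516, -0.1458, 0.1994]
tool_rot: [[-0.984, 0.176, 0.003], [0.176, 0.984, -0.002], [-0.003, -0.001, -1.0]]
ft_force: [0.7, 0.2, -0.2]
grip_width: 0.0541
gripper_force: 0.0
```

Call:
{"fn": "send_rows", "kwargs": {"deltas": [[[0,-0.05,0,0,0,0,1],[0,-0.05,0,0,0,0,1],[0,-0.05,0,0,0,0,1],[0,-0.05,0,0,0,0,1],[0,-0.05,0,0,0,0,1],[0,0,0,0,0,0,1]]]}}

```text
time_s: 11.42
position: [0.4707, -0.3946, 0.1966]
tool_rot: [[-0.984, 0.18, -0.0], [0.18, 0.984, -0.0], [0.0, -0.0, -1.0]]
ft_force: [-0.2, 0.1, -0.0]
grip_width: 0.085
gripper_force: 0.0
```

Run:
```python
from h import *
a,_,_=get('scene');b,_,_=get('top');np.savez('top1.npz',**b)
A=cv2.resize(a['image'][150:230,235:335,::-1],None,fx=4,fy=4,interpolation=cv2.INTER_CUBIC)
B=cv2.resize(b['image'][160:250,260:325,::-1],None,fx=6,fy=6,interpolation=cv2.INTER_CUBIC)
A=cv2.copyMakeBorder(A,0,540-320,0,0,cv2.BORDER_CONSTANT)
cv2.imwrite('pics/d3.png',np.hstack([B,A]));print(telemetry.observe()['q'])
```

```text
[-5.07505270e+01  3.07109190e+01  6.93222867e+01  1.31288875e-02
  8.00047640e+01 -1.30582174e+02]
```

View pics/d3.png

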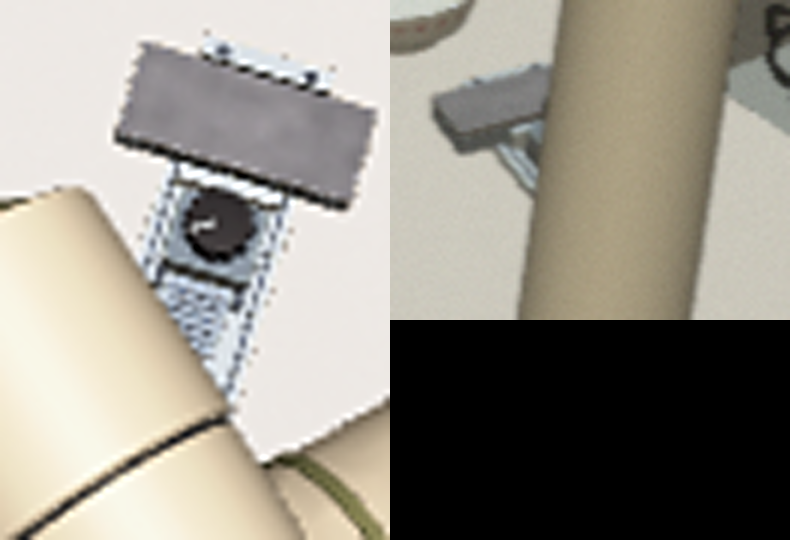

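Stone is square against the stop; the jaw is touching it or nearly so, and the knob centre is at about (219,223) in the crop.

Run:
```python
import numpy as np,cv2
from h import pw
d=np.load('top1.npz');R=cv2.Rodrigues(d['rvec'])[0];t=d['tvec'].ravel()
for x,y,z in((219,222,.074),(165,268,.046),(247,289,.046),(200,173,.034),(284,196,.034)):print(pw(d,R,t,(x+.5)/6-.5+260,(y+.5)/6-.5+160,z).round(4))
```

```text
[ 0.575  -0.1565  0.074 ]
[ 0.5504 -0.1291  0.046 ]
[ 0.5438 -0.179   0.046 ]
[ 0.6156 -0.1442  0.034 ]
[ 0.6076 -0.1963  0.034 ]
```

Call:
{"fn": "send_rows", "kwargs": {"deltas": [[[-0.0111,0.0506,0,0,0,0,1],[-0.0111,0.0506,0,0,0,0,1],[-0.0111,0.0506,0,0,0,0,1],[-0.0111,0.0506,0,0,0,0,1],[-0.0111,0.0506,0,0,0,0,1],[0,0,0.01,0,0,0.157,1],[0,0,0.01,0,0,0.157,1],[0,0,0.01,0,0,0.157,1],[0,0,0.01,0,0,0.157,1],[0,0,0.01,0,0,0.157,1],[0,0,0,0,0,0,1]]]}}

```text
time_s: 12.9
position: [0.5707, -0.1511, 0.1467]
tool_rot: [[-0.574, 0.819, -0.001], [0.819, 0.574, 0.001], [0.001, -0.001, -1.0]]
ft_force: [-0.7, -0.5, -0.1]
grip_width: 0.0852
gripper_force: 0.0
```

Call:
{"fn": "send_rows", "kwargs": {"deltas": [[[-0.0037,-0.0026,0.025,0,0,0,1],[0,0,0.025,0,0,0,1],[0,0,0.0187,0,0,0,1],[0,0,0,0,0,0,1]]]}}

```text
time_s: 13.4
position: [0.5708, -0.1562, 0.0778]
tool_rot: [[-0.575, 0.818, -0.002], [0.818, 0.575, 0.001], [0.002, -0.001, -1.0]]
ft_force: [0.2, 0.2, 0.1]
grip_width: 0.0853
gripper_force: 0.0
```

Call:
{"fn": "send_rows", "kwargs": {"deltas": [[[0,0,0,0,0,0,-0.1],[0,0,0,0,0,0,-0.1],[0,0,0,0,0,0,-0.1],[0,0,0,0,0,0,-0.1]]], "squeeze": 20}}

```text
time_s: 13.9
position: [0.5729, -0.1562, 0.0796]
tool_rot: [[-0.573, 0.82, 0.005], [0.82, 0.573, 0.001], [-0.003, 0.005, -1.0]]
ft_force: [6.0, 7.6, 4.3]
grip_width: 0.0396
gripper_force: 20.7
```

Call:
{"fn": "send_rows", "kwargs": {"deltas": [[[0,0.0015,-0.002,0,0,0,0.5],[0,0,0,0,0,0,0.5],[0,0,0,0,0,-0.175,0.5],[0,0,0,0,0,-0.175,0.5],[0,0,0,0,0,-0.175,0.5],[0,0,0,0,0,-0.175,0.5],[0,0,0,0,0,-0.175,0.5],[0,0,0,0,0,-0.175,0.5],[0,0,0,0,0,-0.175,0.5],[0,0,0,0,0,-0.175,0.5],[0,0,0,0,0,-0.17,0.5],[0,0,0,0,0,0,0.5]]]}}

```text
time_s: 15.4
position: [0.5723, -0.1564, 0.0801]
tool_rot: [[-0.822, -0.57, -0.0], [-0.57, 0.822, 0.0], [0.0, 0.0, -1.0]]
ft_force: [-0.4, 0.9, 0.4]
grip_width: 0.0639
gripper_force: 0.0
```

Call:
{"fn": "send_rows", "kwargs": {"deltas": [[[0,0,0,0,0,0,-0.1],[0,0,0,0,0,0,-0.1],[0,0,0,0,0,0,-0.1],[0,0,0,0,0,0,-0.1]]]}}

```text
time_s: 15.9
position: [0.5727, -0.1567, 0.0804]
tool_rot: [[-0.821, -0.571, 0.001], [-0.571, 0.821, -0.001], [-0.0, -0.001, -1.0]]
ft_force: [1.2, -3.9, 1.4]
grip_width: 0.0393
gripper_force: 20.6
```

```bash
python3 -c "
from h import *
s=telemetry.observe();print(s['q'],s['position'],s['ft_force'],s['wrist_torque'])"
```

```text
[-2.67080445e+01  3.60701884e+01  8.09964532e+01 -2.83519014e-02
  6.28622953e+01 -1.51501246e+02] [ 0.57269754 -0.15671869  0.08039364] [ 1.20501807 -3.91920954  1.35370273] [-0.69858606 -0.23203257 -0.15782587]
```

Call:
{"fn": "send_rows", "kwargs": {"deltas": [[[0,-0.0005,0,0,0,0,-0.2],[0,0,0,0,0,0,-0.2],[0,0,0,0,0,0.08,-0.2],[0,0,0,0,0,0.08,-0.2],[0,0,0,0,0,0.08,-0.2]]], "squeeze": 40}}

```text
time_s: 16.52
position: [0.5727, -0.1566, 0.0805]
tool_rot: [[-0.934, -0.358, -0.0], [-0.358, 0.934, -0.0], [0.0, -0.0, -1.0]]
ft_force: [-0.7, -1.3, 5.3]
grip_width: 0.0386
gripper_force: 39.8
```

```bash
cat > o.py <<'E'
from h import *
s=telemetry.observe();R=s['tool_rot'];print(s['time_s'],'q6',s['q'][5].round(2),'yaw',np.degrees(np.arctan2(R[1,0],R[0,0])).round(2),s['position'].round(4),'F',s['ft_force'].round(1),'T',s['wrist_torque'].round(3),'j6',s['joint_efforts'][5].round(3),s['grip_width'].round(4),s['gripper_force'])
E
python3 o.py
```

```text
Traceback (most recent call last):
  File "o.py", line 2, in <module>
    s=telemetry.observe();R=s['tool_rot'];print(s['time_s'],'q6',s['q'][5].round(2),'yaw',np.degrees(np.arctan2(R[1,0],R[0,0])).round(2),s['position'].round(4),'F',s['ft_force'].round(1),'T',s['wrist_torque'].round(3),'j6',s['joint_efforts'][5].round(3),s['grip_width'].round(4),s['gripper_force'])
                                                                                                                                                                                                                                                              ^^^^^^^^^^^^^^^^^^^^^
AttributeError: 'float' object has no attribute 'round'
```

```bash
sed -i "s/s\['grip_width'\].round(4)/round(s['grip_width'],4)/" o.py; python3 o.py
```

```text
16.525 q6 -137.68 yaw -159.01 [ 0.5727 -0.1566  0.0805] F [-0.7 -1.3  5.3] T [-0.439  0.152  0.151] j6 -0.663 0.0386 39.75179314613342
```

Call:
{"fn": "send_rows", "kwargs": {"deltas": [[[0,0,0,0,0,0.06,-0.2],[0,0,0,0,0,0.06,-0.2]]]}}

```text
time_s: 16.77
position: [0.5726, -0.1564, 0.0805]
tool_rot: [[-0.97, -0.245, -0.0], [-0.245, 0.97, -0.0], [0.0, -0.0, -1.0]]
ft_force: [-1.9, -1.5, 7.0]
grip_width: 0.0384
gripper_force: 39.8
```

```bash
python3 o.py
```

```text
16.775 q6 -130.84 yaw -165.84 [ 0.5726 -0.1564  0.0805] F [-1.9 -1.5  7. ] T [-0.324  0.313  0.176] j6 -0.439 0.0384 39.805612564086914
```

Call:
{"fn": "send_rows", "kwargs": {"deltas": [[[0,0,0,0,0,0.06,-0.2],[0,0,0,0,0,0.06,-0.2]]]}}

```text
time_s: 17.02
position: [0.5723, -0.1563, 0.0804]
tool_rot: [[-0.992, -0.127, -0.001], [-0.127, 0.992, 0.0], [0.001, 0.0, -1.0]]
ft_force: [-3.6, -0.5, 6.9]
grip_width: 0.0391
gripper_force: 39.9
```

```bash
python3 o.py
```

```text
17.025 q6 -123.97 yaw -172.71 [ 0.5723 -0.1563  0.0804] F [-3.6 -0.5  6.9] T [-0.232  0.44   0.213] j6 -0.416 0.0391 39.92201864719391
```

Call:
{"fn": "send_rows", "kwargs": {"deltas": [[[0,0,0,0,0,0.06,-0.2],[0,0,0,0,0,0.06,-0.2]]]}}

```text
time_s: 17.27
position: [0.5721, -0.1562, 0.0804]
tool_rot: [[-1.0, -0.007, -0.002], [-0.007, 1.0, 0.0], [0.002, 0.0, -1.0]]
ft_force: [-4.4, -0.8, 7.7]
grip_width: 0.0384
gripper_force: 40.0
```

```bash
python3 o.py
```

```text
17.275 q6 -117.1 yaw -179.58 [ 0.5721 -0.1562  0.0804] F [-4.4 -0.8  7.7] T [-0.129  0.672  0.259] j6 -0.385 0.0384 39.99971866607666
```

Call:
{"fn": "send_rows", "kwargs": {"deltas": [[[0,0,0,0,0,0.06,-0.2],[0,0,0,0,0,0.06,-0.2]]]}}

```text
time_s: 17.52
position: [0.5719, -0.156, 0.0804]
tool_rot: [[-0.994, 0.112, -0.002], [0.112, 0.994, 0.001], [0.002, 0.0, -1.0]]
ft_force: [-5.4, 0.5, 9.3]
grip_width: 0.0387
gripper_force: 40.1
```

```bash
python3 o.py
```

```text
17.525 q6 -110.23 yaw 173.55 [ 0.5719 -0.156   0.0804] F [-5.4  0.5  9.3] T [-0.049  0.874  0.309] j6 -0.35 0.0387 40.06484270095825
```

Call:
{"fn": "send_rows", "kwargs": {"deltas": [[[0,0,0,0,0,0.05,-0.2]]]}}

```text
time_s: 17.65
position: [0.5718, -0.156, 0.0804]
tool_rot: [[-0.987, 0.162, -0.002], [0.162, 0.987, 0.001], [0.003, 0.0, -1.0]]
ft_force: [-5.6, 0.1, 8.9]
grip_width: 0.0388
gripper_force: 40.1
```

```bash
python3 o.py
```

```text
17.65 q6 -107.37 yaw 170.7 [ 0.5718 -0.156   0.0804] F [-5.6  0.1  8.9] T [-0.062  0.874  0.292] j6 -0.188 0.0388 40.08780598640442
```

Call:
{"fn": "send_rows", "kwargs": {"deltas": [[[0,0,0,0,0,0,0.6],[0,0,0,0,0,0,0.6],[0,0,0,0,0,0,0.6],[0,0,-0.03,0,0,0,0.6],[0,0,-0.04,0,0,0,0.6],[0,0,-0.04,0,0,0,0.6]]]}}

```text
time_s: 18.4
position: [0.5726, -0.1565, 0.1911]
tool_rot: [[-0.987, 0.161, -0.001], [0.161, 0.987, 0.0], [0.001, 0.0, -1.0]]
ft_force: [0.6, 0.1, -1.2]
grip_width: 0.0681
gripper_force: 0.0
```

Call:
{"fn": "send_rows", "kwargs": {"deltas": [[[0,-0.05,0,0,0,0,0.6],[0,-0.05,0,0,0,0,0.6],[0,-0.05,0,0,0,0,0.6],[0,-0.05,0,0,0,0,0.6],[0,-0.05,0,0,0,0,0.6],[0,-0.05,0,0,0,0,0.6],[0,-0.05,0,0,0,0,0.6],[0,0,0,0,0,0,0.6]]]}}

```text
time_s: 19.4
position: [0.5147, -0.5052, 0.1886]
tool_rot: [[-0.986, 0.165, -0.001], [0.165, 0.986, 0.001], [0.001, 0.0, -1.0]]
ft_force: [-0.3, -0.6, -0.1]
grip_width: 0.0677
gripper_force: 0.0
```

Run:
```python
from h import *
a,_,_=get('scene');b,R,t=get('top');np.savez('top2.npz',**b)
A=cv2.resize(a['image'][150:230,235:335,::-1],None,fx=4,fy=4,interpolation=cv2.INTER_CUBIC)
B=cv2.resize(b['image'][160:250,260:325,::-1],None,fx=6,fy=6,interpolation=cv2.INTER_CUBIC)
A=cv2.copyMakeBorder(A,0,540-320,0,0,cv2.BORDER_CONSTANT)
cv2.imwrite('pics/d4.png',np.hstack([B,A]))
```

```text
(no output)
```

View pics/d4.png

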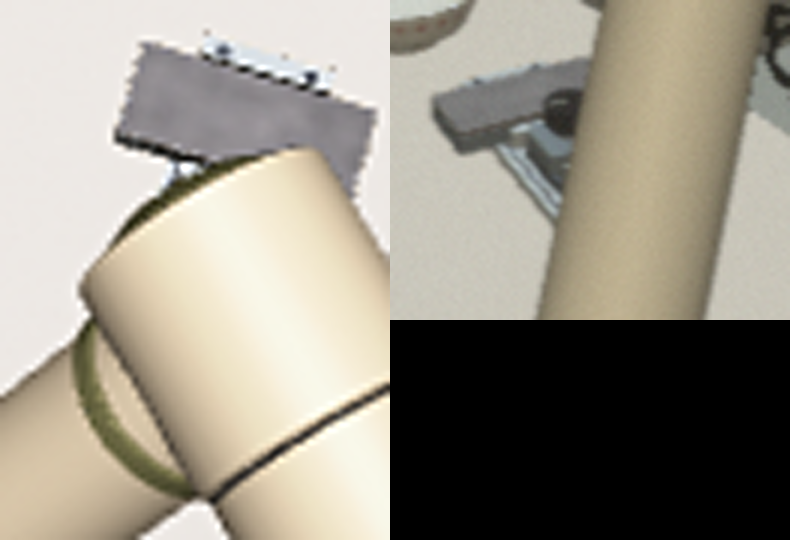

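Call:
{"fn": "send_rows", "kwargs": {"deltas": [[[0.0445,-0.0106,-0.005,0,0,0,0.6],[0.0445,-0.0106,-0.005,0,0,0,0.6],[0.0445,-0.0106,-0.005,0,0,0,0.6],[0.0445,-0.0106,-0.005,0,0,0,0.6],[0.0445,-0.0106,-0.005,0,0,0,0.6],[0.0445,-0.0106,-0.005,0,0,0,0.6],[0.0445,-0.0106,-0.005,0,0,0,0.6],[0.0445,-0.0106,-0.005,0,0,0,0.6],[0,0,0,0,0,0,0.6]]]}}

```text
time_s: 20.62
position: [0.1589, -0.5271, 0.2308]
tool_rot: [[-0.984, 0.175, -0.008], [0.175, 0.985, -0.002], [0.007, -0.003, -1.0]]
ft_force: [-0.4, 0.5, 0.6]
grip_width: 0.0681
gripper_force: 0.0
```

Run:
```python
from h import *
a,_,_=get('scene');b,R,t=get('top');np.savez('top2.npz',**b)
A=cv2.resize(a['image'][150:220,235:315,::-1],None,fx=5,fy=5,interpolation=cv2.INTER_CUBIC)
B=cv2.resize(b['image'][160:250,260:325,::-1],None,fx=6,fy=6,interpolation=cv2.INTER_CUBIC)
A=cv2.copyMakeBorder(A,0,540-350,0,0,cv2.BORDER_CONSTANT)
cv2.imwrite('pics/d5.png',np.hstack([B,A]))
# paddle heights along holder axis
def strip(d,p0):
    K=d['K'];R=cv2.Rodrigues(d['rvec'])[0];t=d['tvec'].ravel()
    v,u=np.mgrid[150:250,250:340];z=d['range_z'][150:250,250:340];r=np.stack([(u-K[0,2])/K[0,0]*z,(v-K[1,2])/K[1,1]*z,z],-1)-t
    P=(r.reshape(-1,3)@R);P=P[z.ravel()>0];q=P[:,:2]-p0;a=q@[.984,-.177];c=q@[.177,.984]
    for lo in range(-24,12,6):
        m=(abs(c)<.015)&(a>=lo/1e3)&(a<(lo+6)/1e3);print(lo,m.sum(),np.median(P[m,2]).round(4))
strip(np.load('top0.npz'),np.array([.487,-.141]));print()
strip(b,np.array([.487,-.141])+.038*np.array([.984,-.177]))
```

```text
-24 22 0.0091
-18 26 0.0411
-12 13 0.0453
-6 15 0.0444
0 11 0.042
6 15 0.0425

-24 24 0.0122
-18 23 0.014
-12 16 0.0443
-6 12 0.0429
0 13 0.043
6 14 0.042
```

View pics/d5.png

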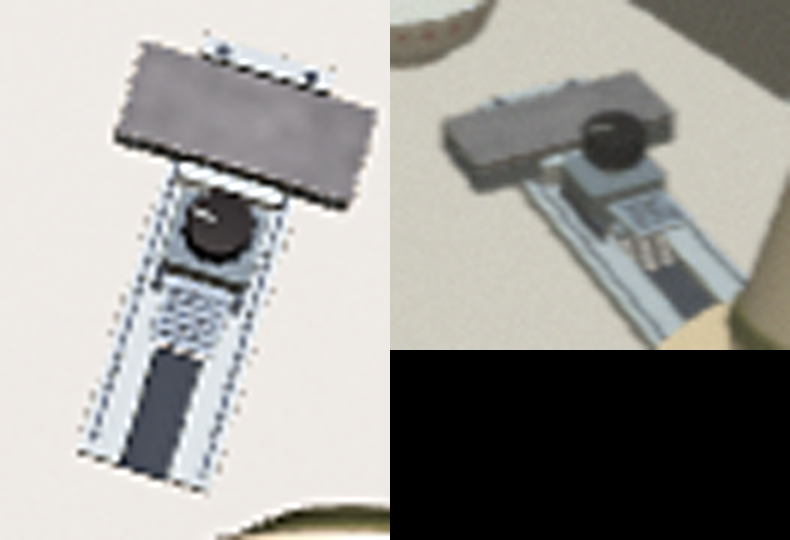

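The stone sits square against the stop. The paddle height is back at about 43 mm, so the lever is up. The knob mark turned about 44°, matching the wrist's turn, so the grip did not slip. The torque rise was about 0.13–0.15 N m.

```bash
python3 -c "
from rig import env;print(env.close_job())"
```

```text
the job is handed in; nothing more can be done
None
```

The job is handed in: the stone is square against the stop, the lever is up at its rest height with the rack holding, and the knob is hand-tight at roughly 55–60 N (estimated from wrist torque and turn angle), with the arm clear; the last torque reading dipped slightly (0.309 to 0.292 N m), which I took as noise and did not re-check.

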